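# Stand the tipped sample jar back in its row

## Robot

A 6-joint arm with a two-finger parallel gripper is mounted at the origin on the work surface. World frame = base frame: x ahead of the robot, y to its left, z up, the work surface at z = 0. Lengths are in mm, angles in degrees, forces in N, time in s.
With the tool pointing down it reaches from about 300 to 850 mm from the base axis. Payload 4.2 kg.
Tool frame: the origin (TCP) lies between the finger pads; the fingertips stand 22 mm ahead of it and the grasp point (between the pads) lies 3 mm ahead of it; z points along the fingers, y is the direction in which the jaws open and shut (so a half turn about z gives the same grasp; the last joint's range is limited). The gripper opens to 91 mm and grips with 3 to 60 N. Pads are 32 mm wide; open, the fingers measure 118 mm over their backs; the gripper's body (76 mm by 178 mm) begins 60 mm behind the grasp point.
Start: joints at [-67.781, 18.312, 89.639, -0, 72.044, -1.146], TCP at [228.045, -527.863, 204.676] pointing down, gripper open.
Joint ranges: [-177.97, 177.97], [-48.28, 115.42], [12.27, 149.76], [-77.06, 257.06], [2.81, 150.46], [-146.56, 146.56]. Speed limits (degrees/s): [147.25, 147.25, 180, 180, 180, 180].

## Interface

Orientations are given as [roll, pitch, yaw] about the fixed x, y, z axes, in that order (R = Rz(yaw) Ry(pitch) Rx(roll)).
In Python, from workcell import telemetry, cams, env gives the robot as it stands.
- The arm moves only by the shell command python3 -m inch 'ROWS' [FORCE]. ROWS is JSON, a list of rows, each an object of numbers: "x", "y", "z": the shift along the tool's x, y, z in cm; "yaw": the turn about the tool's z in units of 5 degrees (1.0 is 5 degrees); "gripper": the gripper's target within -1 to 1 (fully open at 1, half-way at 0, shut at -1). A call has 1 to 12 rows; each row shifts and turns the commanded pose from where the row before left it, along the tool's axes as they then stand; what a row does not reach is not made up. A row lasts 1/12 s, in which the tool goes at most 41.7 mm and 7.16 degrees, less where a joint would pass 70% of its speed; a pose out of reach is approached as far as the arm can. A call is refused whole if a number of a shift passes 4.17 or a number of a turn 1, either way. A call with a gripper value outside its range is refused whole. The fingers move at their own pace and stop on an object; FORCE is the grip in N (left out, the last holds). Time passes only in rows, so rows that do not move let the fingers close. It gives the time, the measured TCP pose, the force and the opening at its end, in the units of the state.
- telemetry.state(): the state, without advancing time (a new reading comes with each control period).
- cams.grab_frame(name): name is "scene" or "top" or "wrist"; returns a dict with "pixels" (420x560x3 uint8, red, green, blue), "mtx" (3x3 intrinsics, pixels), "rvec" (rotation vector, rad) and "tvec" (3), from world to camera coordinates, as OpenCV has them. Camera axes: x right, y down, z forward; pixel columns grow to the right and rows downward; lengths in mm; the calibration is good to about 2 mm. A picture is of the moment at which its call begins. There is no depth.
- env.job_done(): hands the job in, once; it reports no verdict.
The state is a dict: "time_s": time; "qpos": joint angles; "qvel": joint speeds; "effort": joint torques, N m; "ee_pos": TCP position; "ee_rot": TCP orientation; "force": force on the tool from outside, world axes, zero at the start; "torque": the same for the moment, N m; "gripper_width": finger opening in mm.
Only numpy, scipy, OpenCV 4.12 (cv2) and the standard library are available. Lean on these libraries where they do the work, as an engineer would, in place of code of your own. Each camera call takes 0.05 s, during which the arm holds its last target. There are 200 camera calls.

## Task

The jar with the blue lid has tipped over beside the sample lane. Stand it upright, lid up, centred on the yellow square that marks the free place in the lane, and let go, leaving the green-lidded and black-lidded jars in the lane standing where they are. The red-lidded jar is not wanted in the lane.

Things in the scene. Friction and masses are not known exactly. Their poses are not given: they have to be found in the camera images.
- blue_jar_center (a point): Centre (half-way up) of the blue-lidded jar: white, square, 54 x 54 mm, 85 mm tall, plus a round lid 50 mm in diameter: 105 mm in all, about 0.3 kg. z axis from foot to lid, x and y square to its sides. It starts lying on a flat side on the table, foot towards the lane, lid away, this point 27 mm up. A like jar with a red lid lies 13 cm or more from it, on the same side of the lane.
- free_place: Yellow square, 60 x 60 mm, flat on the lane floor, 6 mm above the table; origin at its centre. x along the lane, y across it, towards the side where the tipped jars lie. The lane is a fixed grey strip, 360 mm long, with edges 14 mm above the table, 84 mm apart. It has 3 places 110 mm apart: this one and those of the two standing jars; their order varies.
- green_jar_center (a point): Centre (half-way up, 52 mm above the lane floor) of the green-lidded jar standing in the lane; same size as the blue one, z axis up. Loose.
- black_jar_center (a point): Centre (half-way up, 52 mm above the lane floor) of the black-lidded jar standing in the lane; same size as the blue one, z axis up. Loose.
Things that resemble listed ones, but are neither listed nor needed, are in the scene too. What is shaped like the part that bears blue_jar_center but brown or pink is not meant.

How it is judged:
By the outcome, as a careful person would: the job done as asked, in the order asked, and still so for the second after the job is handed in, with the robot touching nothing.
It also fails if it takes over 38 s, if anything falls off the work surface, if the arm or the gripper's body presses on something with over 40 N, if the wrist force passes 120 N, or if a joint passes its speed limit or range.

## Working session

There is one attempt and no reset: what is moved stays moved. The work goes in short steps, Python scripts to look and compute and a shell command to move; the robot and the scene stay as the last step left them, time stands still between calls to the robot, and variables do not carry over. Pictures are saved under pics/ and viewed, about 8 in all and at most 12, crops included, and the job is handed in when it is done.

```bash
ls; mkdir -p pics
python3 - <<'E'
from workcell import telemetry, cams, env
import cv2,numpy as np,pickle
d={}
for n in("scene","top","wrist"):
    f=cams.grab_frame(n);d[n]=f
    cv2.imwrite(f"pics/{n}0.png",f["pixels"][:,:,::-1])
    R=cv2.Rodrigues(np.array(f["rvec"]))[0];print(n,(-R.T@np.array(f["tvec"]).ravel()).round(),R[2].round(2))
pickle.dump(d,open("f0.pkl","wb"))
print(telemetry.state())
E
```

```text
pics
scene [919. 422. 677.] [-0.5  -0.44 -0.74]
top [422.  61. 963.] [ 0.11  0.02 -0.99]
wrist [ 294. -498.  385.] [-0.24 -0.1  -0.97]
{'time_s': 0.15, 'qpos': array([-6.77814836e+01,  1.83424212e+01,  8.96897891e+01, -2.16612082e-03,
        7.20443624e+01, -1.14695855e+00]), 'qvel': array([-0.18168097, -0.09151677, -0.15832571,  0.03069532,  0.00796845,
       -0.00819035]), 'effort': array([-2.40482150e-04, -4.12775195e+01, -2.32154632e+01,  7.28007057e-02,
        4.33481543e-02, -9.63980051e-05]), 'ee_pos': array([ 227.87340477, -527.49209827,  204.02530925]), 'ee_rot': array([-1.79923401e+02,  5.26567764e-04,  2.33661445e+01]), 'force': array([-0.04348232,  0.22397749,  0.1866339 ]), 'torque': array([-0.02792816, -0.03332564,  0.01485611]), 'gripper_width': 90.98268267115392}
```

View pics/top0.png

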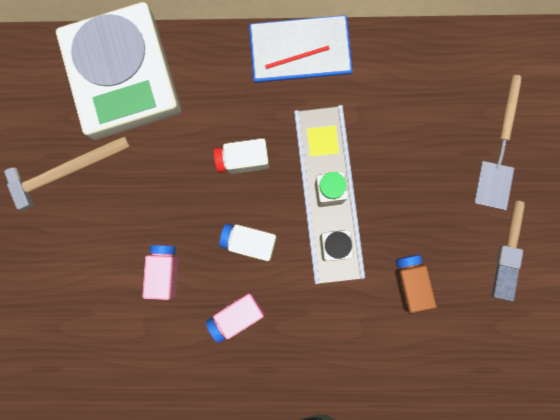

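View pics/scene0.png

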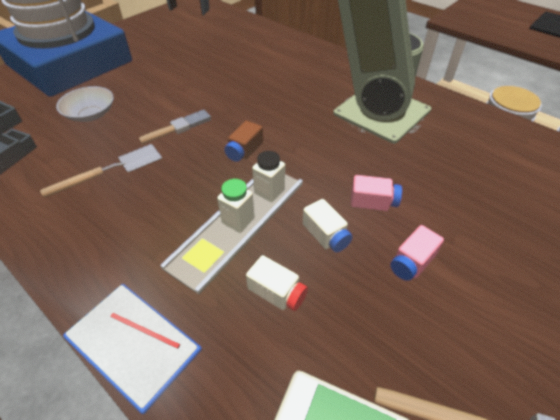

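Candidates (top view):
- White jar with blue lid at (248,242): matches the description.
- Pink jars with blue lids at (160,272) and (235,318): excluded by colour.
- Brown jar with blue lid at (415,285): excluded by colour, and on the wrong side of the lane.
- White jar with red lid at (243,156): wrong lid.

The lane runs from (320,110) to (340,280). The yellow square is at (323,140), green at (332,186) and black at (338,245). I'll check the choice in a crop and measure.

```bash
cat > h.py <<'E'
import cv2,numpy as np
from scipy.optimize import minimize
def proj(f,P): return cv2.projectPoints(np.array(P,float),np.array(f["rvec"]),np.array(f["tvec"]),np.array(f["mtx"]),None)[0][:,0]
def ray(f,uv,z):
    R=cv2.Rodrigues(np.array(f["rvec"]))[0];c=-R.T@np.array(f["tvec"]).ravel()
    d=R.T@np.linalg.inv(f["mtx"])@np.r_[uv,1.];return c+d*(z-c[2])/d[2]
def blob(f,lo,hi,near,k=3):
    m=cv2.inRange(cv2.cvtColor(f["pixels"],cv2.COLOR_RGB2HSV),np.array(lo),np.array(hi))
    n,l,s,c=cv2.connectedComponentsWithStats(m)
    i=min((i for i in range(1,n) if s[i,4]>60),key=lambda i:np.hypot(*(c[i]-near)))
    return (l==i).astype(np.uint8),c[i]
def hull(f,pts):
    S=8;m=np.zeros((420*2,560*2),np.uint8)
    h=cv2.convexHull((proj(f,pts)*2).astype(np.float32)).round().astype(np.int32)
    cv2.fillConvexPoly(m,h,1);return cv2.resize(m.astype(np.float32),(560,420),interpolation=cv2.INTER_AREA)
# body points in jar frame (z foot->lid, origin at mid of 105)
BODY=np.array([[a,b,c] for a in(-27,27) for b in(-27,27) for c in(-52.5,32.5)])
t=np.linspace(0,2*np.pi,24,endpoint=False)
LID=np.array([[25*np.cos(u),25*np.sin(u),c] for u in t for c in(32.5,52.5)])
E
python3 - <<'E'
from h import *
import pickle
d=pickle.load(open("f0.pkl","rb"));T,S=d["top"],d["scene"]
W=([0,0,110],[180,70,255])
def lying(p):
    a=np.radians(p[2]);ax=np.array([np.cos(a),np.sin(a),0]);sd=np.array([-ax[1],ax[0],0])
    M=np.c_[sd,[0,0,1],ax]
    return BODY@M.T+[p[0],p[1],27],LID@M.T+[p[0],p[1],27]
Y=([25,120,120],[35,255,255])
for n,f,g in(("top",T,(323,140)),("scene",S,(203,256))):
    m,c=blob(f,*Y,g);cn=cv2.findContours(m,0,2)[0][0]
    P=np.array([ray(f,q[0],6)[:2] for q in cn]).astype(np.float32)
    Mo=cv2.moments(P);print(n,"yellow",Mo["m10"]/Mo["m00"],Mo["m01"]/Mo["m00"],cv2.minAreaRect(P))
for nm,gt,gs,lh in(("blue",(252,242),(326,222),(100,130)),("red",(246,156),(272,280),None)):
    mt,ct=blob(T,*W,gt);ms,cs=blob(S,*W,gs);print(mt.sum(),ct,ms.sum(),cs)
    x0=ray(T,ct,40)[:2]
    for n,L in(("both",((T,mt),(S,ms))),("top",((T,mt),)),("scene",((S,ms),))):
        cost=lambda p:sum(np.abs(hull(f,lying(p)[0])-m).sum() for f,m in L)
        r=min((minimize(cost,[*x0,a],method="Nelder-Mead",options=dict(initial_simplex=[[*x0,a],[x0[0]+15,x0[1],a],[x0[0],x0[1]+15,a],[x0[0],x0[1],a+15]],xatol=.1,fatol=.5)) for a in(70,90,110)),key=lambda r:r.fun)
        print(nm,n,r.x.round(1),r.fun)
# lids of standing jars
for nm,lo,hi,gt,gs in(("green",[45,100,80],[75,255,255],(332,186),(234,189)),("black",[0,0,0],[180,255,50],(338,245),(267,160))):
    for f,g in((T,gt),(S,gs)):
        m,c=blob(f,lo,hi,g);print(nm,m.sum(),c.round(),ray(f,c,108).round())
im=T["pixels"][200:290,190:300,::-1];im2=S["pixels"][180:270,280:390,::-1]
cv2.imwrite("pics/crop1.png",np.hstack([cv2.resize(i,None,fx=3.5,fy=3.5,interpolation=2) for i in(im,im2)]))
E
```

```text
top yellow 672.8395294670993 -5.704316587930095 ((672.8870849609375, -5.720684051513672), (58.10023880004883, 57.23579788208008), 6.125505447387695)
scene yellow 674.1665421929679 -9.532115548004976 ((673.8104858398438, -8.284175872802734), (51.95120620727539, 51.9785270690918), 7.089919567108154)
1300 [251.38538462 242.26307692] 1395 [322.75053763 221.02580645]
blue both [461.6 147.4  74.7] 301.75
blue top [461.4 148.5  75.7] 50.25
blue scene [460.9 144.3  74.3] 211.0
1360 [245.52205882 155.30220588] 1830 [270.91967213 280.3420765 ]
red both [634.1 159.7  97.5] 290.75
red top [634.6 161.3  96.7] 83.75
red scene [634.2 158.7  98.2] 166.0
green 535 [333. 185.] [562. -16. 108.]
green 370 [233. 188.] [563. -20. 108.]Traceback (most recent call last):
  File "<stdin>", line 24, in <module>
  File "h.py", line 10, in blob
    i=min((i for i in range(1,n) if s[i,4]>60),key=lambda i:np.hypot(*(c[i]-near)))
ValueError: min() iterable argument is empty
```

Run:
```python
from h import *
import pickle
d=pickle.load(open("f0.pkl","rb"));T,S=d["top"],d["scene"]
im=T["pixels"][200:290,190:300,::-1];im2=S["pixels"][180:270,280:390,::-1]
cv2.imwrite("pics/crop1.png",np.hstack([cv2.resize(i,None,fx=3.5,fy=3.5,interpolation=2) for i in(im,im2)]))
```

```text
(no output)
```

View pics/crop1.png

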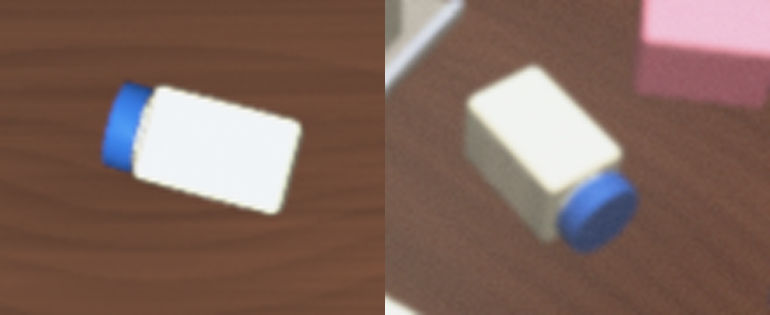

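The crop confirms it: a white body with a blue lid, in both views. First move goes above the jar, towards about (467,169).

```bash
R='{"x":2.25,"y":-2.48}'; python3 -m inch '[{"x":2.25,"y":-2.48},{"x":2.25,"y":-2.48},{"x":2.25,"y":-2.48},{"x":2.25,"y":-2.48},{"x":2.25,"y":-2.48},{"x":2.25,"y":-2.48},{"x":2.25,"y":-2.48},{"x":2.25,"y":-2.48},{"x":2.25,"y":-2.48},{"x":2.25,"y":-2.48},{"x":2.25,"y":-2.48}]'; python3 -m inch '[{"x":2.25,"y":-2.48},{"x":2.25,"y":-2.48},{"x":2.25,"y":-2.48},{"x":2.25,"y":-2.48},{"x":2.25,"y":-2.48},{"x":2.25,"y":-2.48},{"x":2.25,"y":-2.48},{"x":2.25,"y":-2.48},{"x":2.25,"y":-2.48},{"x":2.25,"y":-2.48},{"x":2.25,"y":-2.48}]'; python3 -m inch '[{"yaw":-1},{"yaw":-1},{"yaw":-1},{"yaw":-1},{"yaw":-1},{"yaw":-1},{"yaw":-1},{"yaw":-1},{"yaw":-1},{"yaw":-1},{"yaw":-0.5},{}]'
```

```text
invalid input
invalid input
invalid input
```

```bash
python3 -m inch '[{"x":2.25,"y":-2.48,"z":0,"yaw":0,"gripper":1}]'; python3 -m inch --help | head -20
```

```text
time_s: 0.23
ee_pos: [238.0, -500.0, 203.8]
ee_rot: [179.8, 0.1, 23.2]
force: [1.2, -0.6, 1.2]
gripper_width: 91.3invalid input: not JSON, or not a number
```

All keys are required in each row. Continuing.

```bash
python3 -m inch '[{"x":2.25,"y":-2.48,"z":0,"yaw":0,"gripper":1},{"x":2.25,"y":-2.48,"z":0,"yaw":0,"gripper":1},{"x":2.25,"y":-2.48,"z":0,"yaw":0,"gripper":1},{"x":2.25,"y":-2.48,"z":0,"yaw":0,"gripper":1},{"x":2.25,"y":-2.48,"z":0,"yaw":0,"gripper":1},{"x":2.25,"y":-2.48,"z":0,"yaw":0,"gripper":1},{"x":2.25,"y":-2.48,"z":0,"yaw":0,"gripper":1},{"x":2.25,"y":-2.48,"z":0,"yaw":0,"gripper":1},{"x":2.25,"y":-2.48,"z":0,"yaw":0,"gripper":1},{"x":2.25,"y":-2.48,"z":0,"yaw":0,"gripper":1},{"x":2.25,"y":-2.48,"z":0,"yaw":0,"gripper":1}]'; python3 -m inch '[{"x":2.25,"y":-2.48,"z":0,"yaw":0,"gripper":1},{"x":2.25,"y":-2.48,"z":0,"yaw":0,"gripper":1},{"x":2.25,"y":-2.48,"z":0,"yaw":0,"gripper":1},{"x":2.25,"y":-2.48,"z":0,"yaw":0,"gripper":1},{"x":2.25,"y":-2.48,"z":0,"yaw":0,"gripper":1},{"x":2.25,"y":-2.48,"z":0,"yaw":0,"gripper":1},{"x":2.25,"y":-2.48,"z":0,"yaw":0,"gripper":1},{"x":2.25,"y":-2.48,"z":0,"yaw":0,"gripper":1},{"x":2.25,"y":-2.48,"z":0,"yaw":0,"gripper":1},{"x":2.25,"y":-2.48,"z":0,"yaw":0,"gripper":1}]'; python3 -m inch '[{"x":0,"y":0,"z":0,"yaw":-1,"gripper":1},{"x":0,"y":0,"z":0,"yaw":-1,"gripper":1},{"x":0,"y":0,"z":0,"yaw":-1,"gripper":1},{"x":0,"y":0,"z":0,"yaw":-1,"gripper":1},{"x":0,"y":0,"z":0,"yaw":-1,"gripper":1},{"x":0,"y":0,"z":0,"yaw":-1,"gripper":1},{"x":0,"y":0,"z":0,"yaw":-1,"gripper":1},{"x":0,"y":0,"z":0,"yaw":-1,"gripper":1},{"x":0,"y":0,"z":0,"yaw":-1,"gripper":1},{"x":0,"y":0,"z":0,"yaw":-1,"gripper":1},{"x":0,"y":0,"z":0,"yaw":-0.5,"gripper":1},{"x":0,"y":0,"z":0,"yaw":0,"gripper":1}]'
```

```text
time_s: 1.15
ee_pos: [357.8, -146.0, 204.6]
ee_rot: [180.0, -0.0, 23.3]
force: [0.6, 0.1, -0.1]
gripper_width: 90.8
time_s: 1.98
ee_pos: [466.1, 171.0, 204.4]
ee_rot: [180.0, 0.0, 23.4]
force: [-0.3, -0.3, 0.3]
gripper_width: 91.2
time_s: 2.98
ee_pos: [465.8, 169.2, 204.4]
ee_rot: [-180.0, 0.0, 75.9]
force: [1.0, 0.5, -0.0]
gripper_width: 91.2
```

```bash
python3 -m inch '[{"x":0,"y":0,"z":3.4,"yaw":0,"gripper":1},{"x":0,"y":0,"z":3.4,"yaw":0,"gripper":1},{"x":0,"y":0,"z":3.4,"yaw":0,"gripper":1},{"x":0,"y":0,"z":3.4,"yaw":0,"gripper":1},{"x":0,"y":0,"z":2.4,"yaw":0,"gripper":1},{"x":0,"y":0,"z":1.4,"yaw":0,"gripper":1},{"x":0,"y":0,"z":0,"yaw":0,"gripper":1}]' 8; python3 -m inch '[{"x":0,"y":0,"z":0,"yaw":0,"gripper":-1},{"x":0,"y":0,"z":0,"yaw":0,"gripper":-1},{"x":0,"y":0,"z":0,"yaw":0,"gripper":-1},{"x":0,"y":0,"z":0,"yaw":0,"gripper":-1},{"x":0,"y":0,"z":0,"yaw":0,"gripper":-1},{"x":0,"y":0,"z":0,"yaw":0,"gripper":-1},{"x":0,"y":0,"z":0,"yaw":0,"gripper":-1},{"x":0,"y":0,"z":0,"yaw":0,"gripper":-1}]' 8
python3 -c "
import numpy as np
a=np.radians(19.9+np.arange(0,91,7.5));p=79.2*np.c_[np.cos(a),np.sin(a)];print((np.diff(p,axis=0)/10).round(2).tolist())"
```

```text
time_s: 3.57
ee_pos: [463.5, 168.4, 27.5]
ee_rot: [-179.6, 0.2, 75.8]
force: [-0.2, -0.6, -0.1]
gripper_width: 91.2
time_s: 4.23
ee_pos: [467.1, 169.6, 31.4]
ee_rot: [179.9, -0.1, 75.9]
force: [0.5, 0.4, 5.4]
gripper_width: 54.0
[[-0.42, 0.95], [-0.54, 0.89], [-0.65, 0.81], [-0.75, 0.72], [-0.83, 0.61], [-0.91, 0.5], [-0.96, 0.38], [-1.01, 0.25], [-1.03, 0.11], [-1.04, -0.02], [-1.02, -0.16], [-1.0, -0.29]]
```

```bash
python3 -m inch '[{"x":-0.21,"y":0,"z":-0.48,"yaw":0,"gripper":-1},{"x":-0.21,"y":0,"z":-0.48,"yaw":0,"gripper":-1},{"x":-0.27,"y":0,"z":-0.45,"yaw":0,"gripper":-1},{"x":-0.27,"y":0,"z":-0.45,"yaw":0,"gripper":-1},{"x":-0.33,"y":0,"z":-0.4,"yaw":0,"gripper":-1},{"x":-0.33,"y":0,"z":-0.4,"yaw":0,"gripper":-1},{"x":-0.38,"y":0,"z":-0.36,"yaw":0,"gripper":-1},{"x":-0.38,"y":0,"z":-0.36,"yaw":0,"gripper":-1},{"x":-0.42,"y":0,"z":-0.3,"yaw":0,"gripper":-1},{"x":-0.42,"y":0,"z":-0.3,"yaw":0,"gripper":-1},{"x":-0.45,"y":0,"z":-0.25,"yaw":0,"gripper":-1},{"x":-0.45,"y":0,"z":-0.25,"yaw":0,"gripper":-1}]'
python3 - <<'E'
from h import *
from workcell import cams
f=cams.grab_frame("scene")
cv2.imwrite("pics/s2.png",cv2.resize(f["pixels"][110:290,200:440,::-1],None,fx=2.5,fy=2.5))
E
```

```text
time_s: 5.23
ee_pos: [455.8, 128.9, 75.7]
ee_rot: [-180.0, 0.0, 75.9]
force: [-0.0, 0.1, -4.0]
gripper_width: 53.7
```

View pics/s2.png

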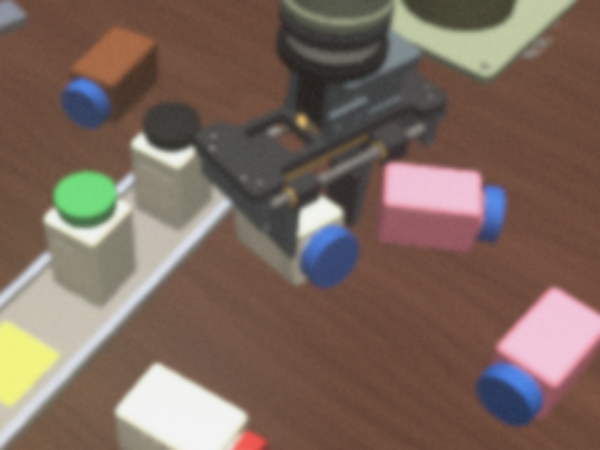

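The jar was lifted at a shallow tilt because the grip's friction holds it. I'll loosen the grip so it swings foot-down.

```bash
python3 -m inch '[{"x":0,"y":0,"z":0,"yaw":0,"gripper":-1},{"x":0,"y":0,"z":0,"yaw":0,"gripper":-1},{"x":0,"y":0,"z":0,"yaw":0,"gripper":-1},{"x":0,"y":0,"z":0,"yaw":0,"gripper":-1}]' 4
cat > look.py <<'E'
from h import *
from workcell import cams
import sys
n,out,r0,r1,c0,c1=sys.argv[1],sys.argv[2],*map(int,sys.argv[3:7])
f=cams.grab_frame(n)
cv2.imwrite(f"pics/{out}.png",cv2.resize(f["pixels"][r0:r1,c0:c1,::-1],None,fx=3,fy=3))
E
python3 look.py scene s3 130 290 230 410
```

```text
time_s: 5.62
ee_pos: [456.2, 129.7, 75.6]
ee_rot: [180.0, -0.0, 75.9]
force: [-0.4, 1.2, -0.2]
gripper_width: 54.0
```

View pics/s3.png

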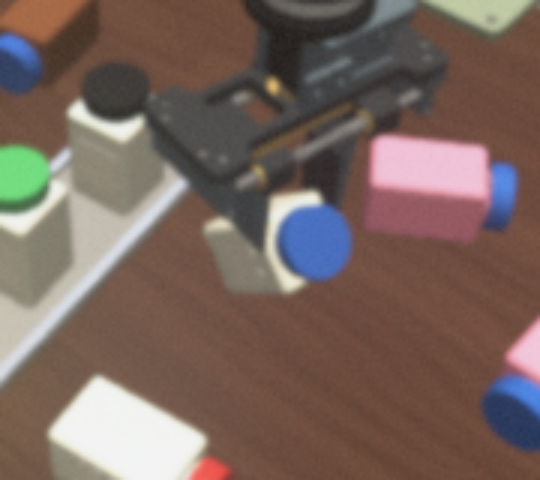

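It is now tilted about 40–45°, lid at (315,243) in the crop and foot on the table. I'll raise it at low grip so it keeps swinging.

```bash
python3 -m inch '[{"x":0,"y":0,"z":-0.3,"yaw":0,"gripper":-1},{"x":0,"y":0,"z":-0.3,"yaw":0,"gripper":-1},{"x":0,"y":0,"z":-0.3,"yaw":0,"gripper":-1},{"x":0,"y":0,"z":-0.3,"yaw":0,"gripper":-1},{"x":0,"y":0,"z":-0.3,"yaw":0,"gripper":-1},{"x":0,"y":0,"z":-0.3,"yaw":0,"gripper":-1},{"x":0,"y":0,"z":-0.3,"yaw":0,"gripper":-1},{"x":0,"y":0,"z":-0.3,"yaw":0,"gripper":-1},{"x":0,"y":0,"z":0,"yaw":0,"gripper":-1},{"x":0,"y":0,"z":0,"yaw":0,"gripper":-1},{"x":0,"y":0,"z":0,"yaw":0,"gripper":-1},{"x":0,"y":0,"z":0,"yaw":0,"gripper":-1}]' 4; 
python3 look.py scene s4 130 290 230 410
```

```text
time_s: 6.67
ee_pos: [455.8, 129.3, 99.3]
ee_rot: [-180.0, 0.0, 75.9]
force: [-0.1, 0.1, -2.6]
gripper_width: 53.8
```

View pics/s4.png

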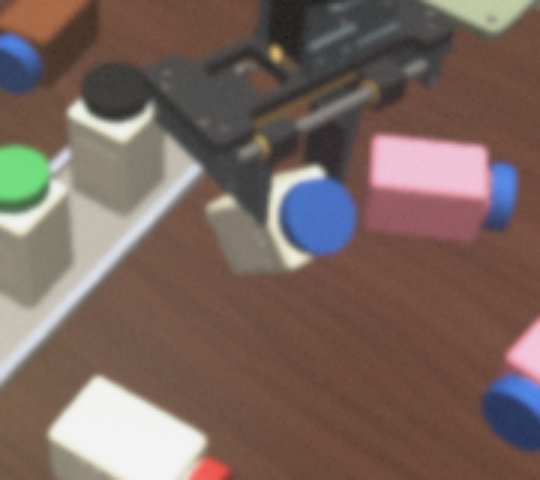

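It is held at about 45°, with the lid at (317,217) in the crop, and no longer swinging. I'll square it to the lane and hook the foot on the lane's outer edge to finish the rotation. First I turn 20° and measure the tilt.

```bash
python3 -m inch '[{"x":0,"y":0,"z":0,"yaw":-0.5,"gripper":-1},{"x":0,"y":0,"z":0,"yaw":-0.5,"gripper":-1},{"x":0,"y":0,"z":0,"yaw":-0.5,"gripper":-1},{"x":0,"y":0,"z":0,"yaw":-0.5,"gripper":-1},{"x":0,"y":0,"z":0,"yaw":-0.5,"gripper":-1},{"x":0,"y":0,"z":0,"yaw":-0.5,"gripper":-1},{"x":0,"y":0,"z":0,"yaw":-0.5,"gripper":-1},{"x":0,"y":0,"z":0,"yaw":-0.5,"gripper":-1},{"x":0,"y":0,"z":0,"yaw":0,"gripper":-1},{"x":0,"y":0,"z":0,"yaw":0,"gripper":-1}]' 4
cat > tilt.py <<'E'
from h import *
from workcell import cams,telemetry
s=telemetry.state();p=np.array(s["ee_pos"]);yw=np.radians(s["ee_rot"][2])
ax=np.array([np.cos(yw),np.sin(yw),0]);sd=np.array([-ax[1],ax[0],0]);g=p-[0,0,3]
def place(q): # s along jar axis of grasp, tilt, lateral (perp) offset
    th=np.radians(q[1]);z=np.cos(th)*ax+np.array([0,0,np.sin(th)]);y=np.cross(z,sd);M=np.c_[sd,y,z]
    c=g-z*q[0]-y*q[2];return M,c
def fit(f,q0):
    lid=proj(f,(LID@place(q0)[0].T+place(q0)[1])).mean(0)
    m,c=blob(f,[100,120,60],[125,255,255],lid)
    cost=lambda q:np.abs(hull(f,LID@place([q[0],q[1],q[2]])[0].T+place([q[0],q[1],q[2]])[1])-m).sum()+.3*(q[2]**2+(q[0]-22)**2)
    r=min((minimize(cost,[s0,t,0],method="Nelder-Mead",options=dict(initial_simplex=[[s0,t,0],[s0+8,t,0],[s0,t+10,0],[s0,t,6]],fatol=.3)) for s0 in(15,25) for t in(q0[1]-15,q0[1],q0[1]+15)),key=lambda r:r.fun)
    return m.sum(),r.x.round(1),round(r.fun,1)
if __name__=="__main__":
    import sys
    q0=[22,float(sys.argv[1]),0]
    print(p.round(1),s["ee_rot"].round(1))
    for n in("scene","top"):
        f=cams.grab_frame(n);a,q,c=fit(f,q0);M,cc=place(q)
        print(n,"lidpx",a,"s,tilt,lat",q,"cost",c,"foot corners",[(cc+M@[0,b,-52.5]).round(0).tolist() for b in(-27,27)])
E
python3 tilt.py 45
```

```text
time_s: 7.55
ee_pos: [455.9, 129.3, 99.3]
ee_rot: [-180.0, 0.0, 95.8]
force: [0.1, -0.8, -3.5]
gripper_width: 54.1
[455.9 129.3  99.3] [-180.     0.    95.8]
scene lidpx 413 s,tilt,lat [11.5 19.2 -1. ] cost 158.1 foot corners [[461.0, 78.0, 51.0], [463.0, 60.0, 102.0]]
top lidpx 152 s,tilt,lat [21.2  5.8  1.4] cost 465.5 foot corners [[463.0, 59.0, 61.0], [464.0, 54.0, 114.0]]
```

Run:
```python
import tilt
from tilt import *
im=[]
for n,(r0,r1,c0,c1) in(("scene",(130,290,260,390)),("top",(170,330,170,300))):
    f=cams.grab_frame(n);k=f["pixels"][:,:,::-1].copy()
    k=cv2.resize(k,None,fx=3,fy=3)
    for q,col in(([22,45,0],(0,255,0)),):
        M,c=place(q)
        for B in(BODY,LID):
            h=cv2.convexHull((proj(f,B@M.T+c)*3+1).astype(np.float32)).astype(np.int32);cv2.polylines(k,[h],1,col,1)
    im.append(k[3*r0:3*r1,3*c0:3*c1])
cv2.imwrite("pics/ov.png",np.hstack(im))
```

```text
(no output)
```

View pics/ov.png

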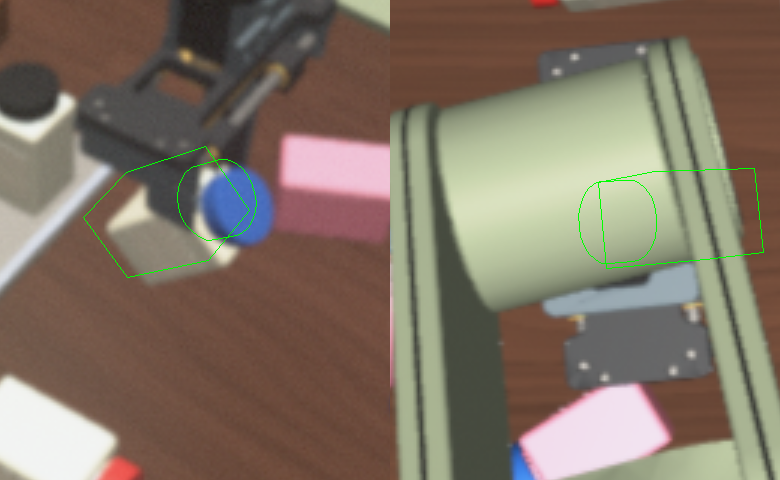

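Run:
```python
from tilt import *
from scipy.optimize import least_squares
f=cams.grab_frame("scene")
B=np.array([[-27,27,-52.5],[-27,-27,-52.5],[-27,-27,32.5]]);uv=np.array([[295.7,206.7],[310,224.3],[336,218.3]])
m,c=blob(f,[100,120,60],[125,255,255],(339,199));print(m.sum(),c)
def res(q):
    M,cc=place(q);lid=hull(f,LID@M.T+cc);yy,xx=np.mgrid[:420,:560]
    lc=np.array([(lid*xx).sum(),(lid*yy).sum()])/lid.sum()
    return np.r_[(proj(f,B@M.T+cc)-uv).ravel(),2*(lc-c)]
for t0 in(10,40,70):
    r=least_squares(res,[20,t0,0],diff_step=.02,x_scale=[10,20,10]);M,cc=place(r.x)
    print(r.x.round(1),r.fun.round(1),[(cc+M@[0,b,-52.5]).round(0).tolist() for b in(-27,27)])
```

```text
415 [339.20963855 198.28192771]
[ 7.8 47.2  9.7] [-1.  -1.  -0.   1.3  1.   0.4 -0.  -0.3] [[457.0, 115.0, 27.0], [461.0, 76.0, 64.0]]
[ 8.  47.3  9.9] [-0.9 -0.9  0.   1.4  1.   0.4 -0.1 -0.3] [[457.0, 115.0, 27.0], [461.0, 76.0, 64.0]]
[ 8.  47.2  9.7] [-1.  -1.  -0.1  1.3  0.9  0.4 -0.1 -0.3] [[457.0, 115.0, 27.0], [461.0, 76.0, 64.0]]
```

Fit (residuals about 1 px): tilt 47°, gripped near mid-height, foot edge 27 mm up and almost under the grasp. I'll lower it onto the foot edge, then roll it upright about that edge using table friction.

```bash
python3 -m inch '[{"x":0,"y":0,"z":0.5,"yaw":0,"gripper":-1},{"x":0,"y":0,"z":0.5,"yaw":0,"gripper":-1},{"x":0,"y":0,"z":0.5,"yaw":0,"gripper":-1},{"x":0,"y":0,"z":0.5,"yaw":0,"gripper":-1},{"x":0,"y":0,"z":0.3,"yaw":0,"gripper":-1},{"x":0,"y":0,"z":0.3,"yaw":0,"gripper":-1},{"x":0,"y":0,"z":0,"yaw":0,"gripper":-1},{"x":0,"y":0,"z":0,"yaw":0,"gripper":-1}]' 4
python3 -m inch '[{"x":-0.44,"y":0,"z":0.05,"yaw":0,"gripper":-1},{"x":-0.44,"y":0,"z":0,"yaw":0,"gripper":-1},{"x":-0.44,"y":0,"z":0,"yaw":0,"gripper":-1},{"x":-0.44,"y":0,"z":0,"yaw":0,"gripper":-1},{"x":-0.44,"y":0,"z":0.03,"yaw":0,"gripper":-1},{"x":-0.44,"y":0,"z":0.06,"yaw":0,"gripper":-1}]' 4
python3 look.py scene s5 130 290 230 410
```

```text
time_s: 8.47
ee_pos: [456.1, 129.5, 73.6]
ee_rot: [180.0, -0.0, 95.9]
force: [0.1, 0.7, -0.6]
gripper_width: 54.4
time_s: 8.97
ee_pos: [458.8, 102.3, 72.2]
ee_rot: [180.0, 0.0, 95.9]
force: [-1.7, -0.4, 4.2]
gripper_width: 53.9
```

View pics/s5.png

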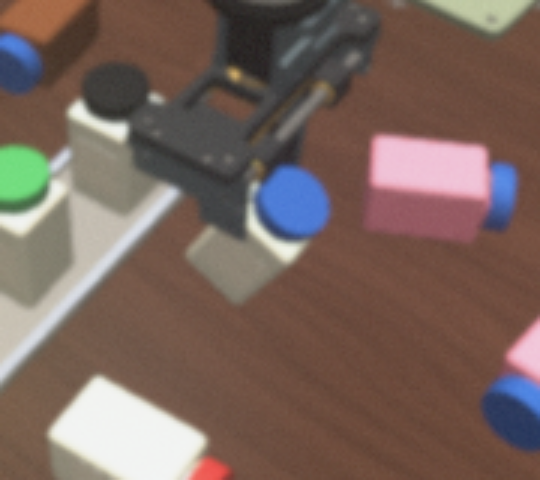

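Foot corners are at crop (188,255) and (237,303), and the jar is rotating up with about 4 N on the foot. Continuing the arc.

```bash
python3 -m inch '[{"x":-0.44,"y":0,"z":0.06,"yaw":0,"gripper":-1},{"x":-0.44,"y":0,"z":0.09,"yaw":0,"gripper":-1},{"x":-0.43,"y":0,"z":0.12,"yaw":0,"gripper":-1},{"x":-0.42,"y":0,"z":0.15,"yaw":0,"gripper":-1},{"x":-0.41,"y":0,"z":0.17,"yaw":0,"gripper":-1},{"x":-0.40,"y":0,"z":0.2,"yaw":0,"gripper":-1},{"x":-0.39,"y":0,"z":0.2,"yaw":0,"gripper":-1},{"x":0,"y":0,"z":0,"yaw":0,"gripper":-1},{"x":0,"y":0,"z":0,"yaw":0,"gripper":-1}]' 4
python3 look.py scene s6 130 290 230 410
```

```text
time_s: 9.77
ee_pos: [461.5, 73.5, 61.8]
ee_rot: [-180.0, 0.0, 95.9]
force: [-0.6, -0.5, 2.1]
gripper_width: 54.0
```

View pics/s6.png

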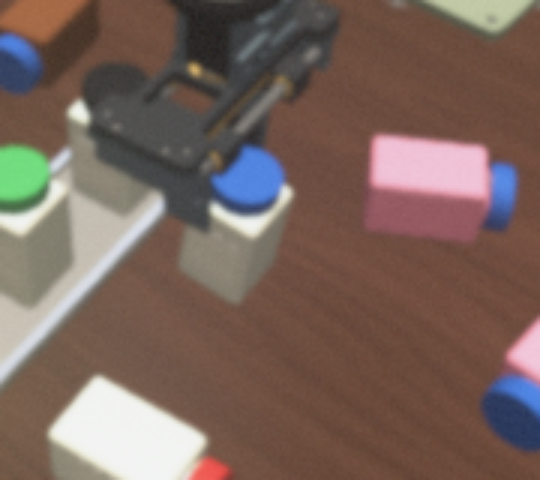

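Nearly upright, foot corners at crop (182,265) and (237,302), lid at (248,180). I'll release so it settles on its foot, then measure before regripping higher and centred.

```bash
python3 -m inch '[{"x":0,"y":0,"z":0,"yaw":0,"gripper":1},{"x":0,"y":0,"z":0,"yaw":0,"gripper":1},{"x":0,"y":0,"z":0,"yaw":0,"gripper":1},{"x":0,"y":0,"z":0,"yaw":0,"gripper":1},{"x":0,"y":0,"z":0,"yaw":0,"gripper":1},{"x":0,"y":0,"z":0,"yaw":0,"gripper":1},{"x":0,"y":0,"z":-0.6,"yaw":0,"gripper":1},{"x":0,"y":0,"z":-0.9,"yaw":0,"gripper":1},{"x":0,"y":0,"z":0,"yaw":0,"gripper":1}]'
python3 look.py scene s7 130 290 230 410
python3 - <<'E'
from h import *
from workcell import cams
f=cams.grab_frame("scene")
m,c=blob(f,[100,120,60],[125,255,255],(312,190))
lid=lambda p:LID+[p[0],p[1],52.5]
r=minimize(lambda p:np.abs(hull(f,lid(p))-m).sum(),[465,84],method="Nelder-Mead",options=dict(initial_simplex=[[465,84],[475,84],[465,94]],fatol=.2))
print(c,m.sum(),r.x,r.fun)
E
```

```text
time_s: 10.57
ee_pos: [463.1, 74.2, 79.0]
ee_rot: [179.8, -0.0, 95.9]
force: [0.0, 0.9, 0.4]
gripper_width: 91.2
[308.20401338 187.73244147] 299 [450.42117596  79.14467716] 212.75
```

View pics/s7.png

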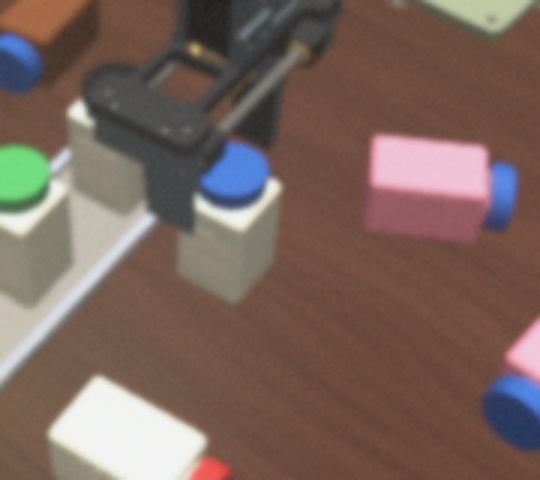

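Standing upright. Locating it from its visible foot and shoulder corners.

Run:
```python
from h import *
import pickle
f=pickle.load(open("f0.pkl","rb"))["scene"]
o=np.array([230,130])
for n,uv,z in(("front foot",(235,303),0),("left foot",(178,271),0),("right shoulder",(281,188),85),("front shoulder",(240,218),85)):
    print(n,ray(f,np.array(uv)/3+o,z).round(1))
yw=np.radians(95.9);ax=np.array([np.cos(yw),np.sin(yw)]);n=np.array([ax[1],-ax[0]])
for a,b in((1,1),(1,-1),(-1,1)):print(a,b,(27*(a*n+b*ax)).round(1))
```

```text
front foot [480.1 112.    0. ]
left foot [484.4  61.8   0. ]
right shoulder [436.4 112.   85. ]
front shoulder [476.6 108.2  85. ]
1 1 [24.1 29.6]
1 -1 [ 29.6 -24.1]
-1 1 [-29.6  24.1]
```

Centre is about (460,85), consistent with the fingers. Regrip centred at 76 mm height with 20 N, then lift.

```bash
python3 -m inch '[{"x":0.6,"y":0,"z":0,"yaw":0,"gripper":1},{"x":0.5,"y":0,"z":0,"yaw":0,"gripper":1},{"x":0,"y":0,"z":0,"yaw":0,"gripper":-1},{"x":0,"y":0,"z":0,"yaw":0,"gripper":-1},{"x":0,"y":0,"z":0,"yaw":0,"gripper":-1},{"x":0,"y":0,"z":0,"yaw":0,"gripper":-1},{"x":0,"y":0,"z":0,"yaw":0,"gripper":-1},{"x":0,"y":0,"z":0,"yaw":0,"gripper":-1},{"x":0,"y":0,"z":0,"yaw":0,"gripper":-1},{"x":0,"y":0,"z":0,"yaw":0,"gripper":-1},{"x":0,"y":0,"z":0,"yaw":0,"gripper":-1}]' 20
python3 -m inch '[{"x":0,"y":0,"z":-0.8,"yaw":0,"gripper":-1},{"x":0,"y":0,"z":-1.6,"yaw":0,"gripper":-1},{"x":0,"y":0,"z":-1.6,"yaw":0,"gripper":-1},{"x":0,"y":0,"z":-1.6,"yaw":0,"gripper":-1},{"x":0,"y":0,"z":-1.6,"yaw":0,"gripper":-1},{"x":0,"y":0,"z":-1.6,"yaw":0,"gripper":-1},{"x":0,"y":0,"z":-1.6,"yaw":0,"gripper":-1},{"x":0,"y":0,"z":-1.6,"yaw":0,"gripper":-1},{"x":0,"y":0,"z":-0.8,"yaw":0,"gripper":-1},{"x":0,"y":0,"z":0,"yaw":0,"gripper":-1}]' 20
python3 -m inch '[{"x":-0.95,"y":1.67,"z":0,"yaw":0,"gripper":-1},{"x":-0.95,"y":1.67,"z":0,"yaw":0,"gripper":-1},{"x":-0.95,"y":1.67,"z":0,"yaw":0,"gripper":-1},{"x":-0.95,"y":1.67,"z":0,"yaw":0,"gripper":-1},{"x":-0.95,"y":1.67,"z":0,"yaw":0,"gripper":-1},{"x":-0.95,"y":1.67,"z":0,"yaw":0,"gripper":-1},{"x":-0.95,"y":1.67,"z":0,"yaw":0,"gripper":-1},{"x":-0.95,"y":1.67,"z":0,"yaw":0,"gripper":-1},{"x":-0.95,"y":1.67,"z":0,"yaw":0,"gripper":-1},{"x":-0.95,"y":1.67,"z":0,"yaw":0,"gripper":-1},{"x":-0.95,"y":1.67,"z":0,"yaw":0,"gripper":-1},{"x":-0.95,"y":1.67,"z":0,"yaw":0,"gripper":-1}]' 20
python3 -m inch '[{"x":0,"y":0,"z":0,"yaw":0,"gripper":-1},{"x":0,"y":0,"z":0,"yaw":0,"gripper":-1},{"x":0,"y":0,"z":0,"yaw":0,"gripper":-1}]'
python3 look.py scene s8 110 290 140 340
```

```text
time_s: 11.58
ee_pos: [460.4, 84.8, 77.1]
ee_rot: [-180.0, 0.0, 95.9]
force: [-0.1, -0.9, -0.6]
gripper_width: 49.5
time_s: 12.42
ee_pos: [461.5, 85.0, 206.8]
ee_rot: [179.8, -0.0, 95.9]
force: [0.8, -0.1, -3.6]
gripper_width: 49.5
time_s: 13.42
ee_pos: [671.6, -8.5, 203.0]
ee_rot: [-179.8, -0.0, 95.9]
force: [-0.6, -0.3, -3.7]
gripper_width: 49.3
time_s: 13.67
ee_pos: [670.5, -7.9, 203.5]
ee_rot: [-179.8, -0.0, 95.9]
force: [-0.3, -0.2, -3.8]
gripper_width: 49.8
```

View pics/s8.png

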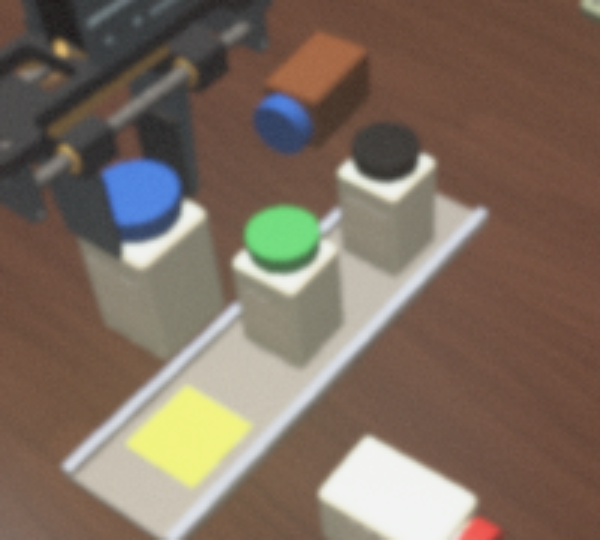

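The opening reads 49.5 mm, which is the lid's size rather than the body's. I'll check where the jar sits in the grip before lowering.

Run:
```python
from h import *
from scipy.optimize import least_squares
from workcell import cams,telemetry
f=cams.grab_frame("scene");o=np.array([140,110]);s=telemetry.state();print(s["ee_pos"].round(1),s["gripper_width"])
yw=np.radians(95.9);ax=np.array([np.cos(yw),np.sin(yw),0]);n=np.array([ax[1],-ax[0],0]);Z=np.array([0,0,1.])
uv=np.array([[165,358],[103,322],[224,303],[140,268],[207,212]])/3+o
C=[27*(n+ax),27*(n-ax),27*(-n+ax),27*(n+ax)+85*Z,27*(-n+ax)+85*Z]
def res(p):
    return (proj(f,np.array(C)@cv2.Rodrigues(np.array(p[3:6]))[0].T+p[:3])-uv).ravel()
for k in(3,6):
    fun=(lambda p:res(np.r_[p,0,0,0])) if k==3 else (lambda p:np.r_[res(p),3*p[5]])
    r=least_squares(fun,[670,-8,120]+[0]*(k-3),x_scale=[10,10,10]+[.1]*(k-3))
    print(r.x[:3].round(1),np.degrees(r.x[3:]).round(1),r.fun.round(1))
```

```text
[670.6  -7.7 204.6] 49.47686211359833
[652.8 -36.3  92.1] [] [ 0.1  0.4  0.2 -0.4 -0.2  0.9  0.4 -0.7 -0.5 -0.1]
[655.  -32.3  98. ] [-0.9  1.   0.4] [ 0.3  0.4 -0.  -0.6 -0.   0.4  0.3 -0.  -0.5 -0.2  0. ]
```

The jar looks upright and consistent with its foot about 126 mm up. Lower to about 20 mm above the floor, watching the force, and measure against the square in the same camera.

```bash
python3 -m inch '[{"x":0,"y":0.25,"z":0.6,"yaw":0,"gripper":-1},{"x":0,"y":0,"z":1.2,"yaw":0,"gripper":-1},{"x":0,"y":0,"z":1.4,"yaw":0,"gripper":-1},{"x":0,"y":0,"z":1.4,"yaw":0,"gripper":-1},{"x":0,"y":0,"z":1.4,"yaw":0,"gripper":-1},{"x":0,"y":0,"z":1.4,"yaw":0,"gripper":-1},{"x":0,"y":0,"z":1.2,"yaw":0,"gripper":-1},{"x":0,"y":0,"z":0.8,"yaw":0,"gripper":-1},{"x":0,"y":0,"z":0.4,"yaw":0,"gripper":-1},{"x":0,"y":0,"z":0.2,"yaw":0,"gripper":-1},{"x":0,"y":0,"z":0,"yaw":0,"gripper":-1},{"x":0,"y":0,"z":0,"yaw":0,"gripper":-1}]' 20
python3 look.py scene s9 150 310 130 310
```

```text
time_s: 14.77
ee_pos: [674.6, -7.8, 105.9]
ee_rot: [179.9, 0.0, 95.9]
force: [0.4, -0.4, -3.9]
gripper_width: 49.4
```

View pics/s9.png

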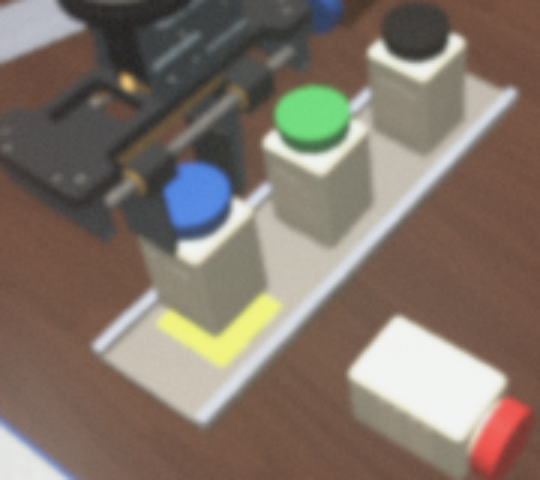

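The jar hangs upright over the square, with front foot corner at crop (217,335) and front corner of the square at (220,367). That was the 12th and last picture, so the remaining checks are numeric. Lowering with force feedback.

```bash
python3 -m inch '[{"x":0,"y":0,"z":0.4,"yaw":0,"gripper":-1},{"x":0,"y":0,"z":0.4,"yaw":0,"gripper":-1},{"x":0,"y":0,"z":0.4,"yaw":0,"gripper":-1},{"x":0,"y":0,"z":0.3,"yaw":0,"gripper":-1},{"x":0,"y":0,"z":0,"yaw":0,"gripper":-1},{"x":0,"y":0,"z":0,"yaw":0,"gripper":-1}]' 20
python3 -m inch '[{"x":0,"y":0,"z":0.2,"yaw":0,"gripper":-1},{"x":0,"y":0,"z":0.1,"yaw":0,"gripper":-1},{"x":0,"y":0,"z":0,"yaw":0,"gripper":-1},{"x":0,"y":0,"z":0,"yaw":0,"gripper":-1}]' 20
cat > chk.py <<'E'
from h import *
from workcell import cams,telemetry
import pickle,sys
z0=float(sys.argv[1]);f0=pickle.load(open("f0.pkl","rb"))
s=telemetry.state();print(s["ee_pos"].round(1),s["force"].round(1))
a=np.radians(5.8);Q=np.array([[np.cos(a),-np.sin(a),0],[np.sin(a),np.cos(a),0],[0,0,1]])
for n,Y,L,G in(("scene",(674.2,-9.5),(195,215),(234,189)),("top",(672.8,-5.7),(323,135),(332,186))):
    f=cams.grab_frame(n)
    # jar from lid, with the green jar's lid (known same height) as reference for bias
    out={}
    for nm,lo,hi,g,ff in(("blue",[100,120,60],[125,255,255],L,f),("green",[45,100,80],[75,255,255],G,f),("green0",[45,100,80],[75,255,255],G,f0[n])):
        m,c=blob(ff,lo,hi,g)
        zz=z0 if nm=="blue" else 6
        cost=lambda p:np.abs(hull(ff,LID+[p[0],p[1],zz+52.5])-m).sum()
        p0=ray(ff,c,zz+95)[:2];r=minimize(cost,p0,method="Nelder-Mead",options=dict(initial_simplex=[p0,p0+[8,0],p0+[0,8]],fatol=.2))
        print(n,nm,"px",c.round(1),m.sum(),r.x.round(1),"cost",round(r.fun))
    # yellow visible outside jar at present
    try:
        m,c=blob(f,[25,120,120],[35,255,255],(203,256) if n=="scene" else (323,140));print("yellow visible",m.sum(),c.round(1))
    except ValueError: print("no yellow")
E
python3 chk.py 10
```

```text
time_s: 15.32
ee_pos: [673.9, -7.8, 89.7]
ee_rot: [-180.0, -0.0, 95.9]
force: [0.1, 0.2, -3.7]
gripper_width: 49.4
time_s: 15.65
ee_pos: [674.1, -7.8, 87.1]
ee_rot: [-180.0, 0.0, 95.9]
force: [0.8, 0.1, -3.7]
gripper_width: 49.6
[674.1  -7.8  87.1] [ 0.8  0.1 -3.7]
scene blue px [197.  221.3] 370 [664.  -13.7] cost 266
scene green px [233.6 188.1] 363 [560.8 -21.2] cost 168
scene green0 px [233.5 187.7] 370 [558.7 -24.9] cost 159
no yellow
top blue px [266.8  68.1] 240 [780.9 112.1] cost 678
top green px [138.2 102.9] 162 [727.3 352.5] cost 533
top green0 px [332.5 184.8] 535 [562.9 -18. ] cost 92
no yellow
```

```bash
python3 -m inch '[{"x":0,"y":0,"z":0.15,"yaw":0,"gripper":-1},{"x":0,"y":0,"z":0.1,"yaw":0,"gripper":-1},{"x":0,"y":0,"z":0,"yaw":0,"gripper":-1},{"x":0,"y":0,"z":0,"yaw":0,"gripper":-1}]' 20
cat > yel.py <<'E'
from h import *
from workcell import cams,telemetry
import pickle,sys
f0=pickle.load(open("f0.pkl","rb"))
def sat(f):
    p=f["pixels"].astype(float);return np.clip((np.minimum(p[...,0],p[...,1])-p[...,2])/150,0,1.2)
def fit(n,z):
    f=cams.grab_frame(n);S0,S=sat(f0[n]),sat(f)
    m=S0>.25;m=cv2.dilate(m.astype(np.uint8),np.ones((3,3)))*(cv2.connectedComponents(m.astype(np.uint8))[1]>=0)
    m=m.astype(bool);ys,xs=np.where(m);
    def cost(p):
        a=np.radians(p[2]);Q=np.array([[np.cos(a),-np.sin(a),0],[np.sin(a),np.cos(a),0],[0,0,1]])
        h=hull(f,(BODY+[0,0,52.5])@Q.T+[p[0],p[1],z]);h=cv2.GaussianBlur(h,(0,0),.8)
        return np.abs(S0*(1-h)-S)[m].sum()
    w=[(673,-8) if n=="top" else (674,-9)][0]
    r=minimize(cost,[*w,5.8],method="Nelder-Mead",options=dict(initial_simplex=[[*w,5.8],[w[0]+6,w[1],5.8],[w[0],w[1]+6,5.8],[w[0],w[1],10]],fatol=.02))
    print(n,"yellow before/now",S0[m].sum().round(),S[m].sum().round(),"jar foot",r.x.round(1),"cost",r.fun.round(1))
print(telemetry.state()["ee_pos"].round(1),telemetry.state()["force"].round(1))
fit("scene",float(sys.argv[1]))
if len(sys.argv)>2: fit("top",float(sys.argv[1]))
E
python3 yel.py 6
```

```text
time_s: 16.08
ee_pos: [674.0, -7.8, 84.5]
ee_rot: [-180.0, 0.0, 95.9]
force: [0.3, 0.0, -3.6]
gripper_width: 49.9
[674.   -7.8  84.5] [ 0.3  0.  -3.6]
scene yellow before/now 1425.0 1057.0 jar foot [669.2 -13.5   6.1] cost 97.2
```

```bash
sed -i 's/m=m.astype(bool);ys/m=m.astype(bool);c=(203,256) if n=="scene" else (323,140);k=np.zeros_like(m);k[c[1]-40:c[1]+40,c[0]-45:c[0]+45]=1;m\&=k;ys/' yel.py
for i in 1; do python3 -m inch '[{"x":0,"y":0,"z":0.1,"yaw":0,"gripper":-1},{"x":0,"y":0,"z":0.1,"yaw":0,"gripper":-1},{"x":0,"y":0,"z":0,"yaw":0,"gripper":-1},{"x":0,"y":0,"z":0,"yaw":0,"gripper":-1}]' 20; done
python3 yel.py 6
```

```text
time_s: 16.47
ee_pos: [674.2, -7.8, 83.1]
ee_rot: [180.0, 0.0, 95.9]
force: [-1.8, -0.5, 0.4]
gripper_width: 49.6
[674.2  -7.8  83.1] [-1.8 -0.5  0.4]
scene yellow before/now 590.0 200.0 jar foot [669.9 -11.8   5.9] cost 72.5
```

```bash
sed -i 's/-p\[...,2\])\/150,0,1.2)/-p[...,2]-40)\/110,0,1.2)/' yel.py; python3 yel.py 6
python3 - <<'E'
import sys;sys.argv=["",'6']
from yel import *
f=cams.grab_frame("scene");S0,S=sat(f0["scene"]),sat(f)
lo=[ray(f0["scene"],q,6) for q in ()]
uv=proj(f,[[674.2,-9.5,6]])[0];print("sq centre px",uv)
m=np.zeros((420,560),bool);m[216:296,158:248]=1
for nm,c in(("centred",(674.2,-9.5)),("fit",(670,-12)),("x-4",(670.2,-9.5)),("y-4",(674.2,-13.5))):
    a=np.radians(5.9);Q=np.array([[np.cos(a),-np.sin(a),0],[np.sin(a),np.cos(a),0],[0,0,1]])
    h=cv2.GaussianBlur(hull(f,(BODY+[0,0,52.5])@Q.T+[c[0],c[1],6]),(0,0),.8)
    P=S0*(1-h)*m;x=np.arange(560)
    print(nm,"left",P[:,:200].sum().round(),"right",P[:,200:].sum().round())
P=S*m;print("actual left",P[:,:200].sum().round(),"right",P[:,200:].sum().round())
# foot edge by the vertical profile through front corner & strips
print(f["pixels"][255:284,203].tolist()[::2])
E
```

```text
[674.2  -7.8  83.1] [-0.4 -0.5  0.7]
scene yellow before/now 469.0 75.0 jar foot [670.7  -9.1   9. ] cost 14.8
[674.2  -7.8  83.1] [-1.2 -1.   0.8]
scene yellow before/now 469.0 75.0 jar foot [670.5 -10.4   5.7] cost 9.7
sq centre px [202.01129861 254.5800366 ]
centred left 14.0 right 37.0
fit left 41.0 right 56.0
x-4 left 36.0 right 39.0
y-4 left 17.0 right 69.0
actual left 31.0 right 44.0
[[132, 128, 113], [131, 126, 112], [133, 127, 113], [133, 130, 114], [132, 126, 113], [138, 133, 116], [157, 155, 121], [227, 229, 124], [231, 232, 142], [204, 197, 174], [203, 195, 183], [203, 197, 185], [213, 210, 210], [219, 222, 229], [217, 220, 227]]
```

Run:
```python
import sys;sys.argv=["",'6']
from yel import *
for n,w in(("scene",(674,-9)),("top",(673,-6))):
    f=f0[n];S0=sat(f);c=(203,256) if n=="scene" else (323,140)
    m=np.zeros((420,560),bool);m[c[1]-40:c[1]+40,c[0]-45:c[0]+45]=1
    q=np.array([[a,b,0] for a in(-30,30) for b in(-30,30)])
    def cost(p):
        a=np.radians(p[2]);Q=np.array([[np.cos(a),-np.sin(a),0],[np.sin(a),np.cos(a),0],[0,0,1]])
        h=cv2.GaussianBlur(hull(f,q@Q.T+[p[0],p[1],6]),(0,0),p[3])*p[4]
        return np.abs(h-S0)[m].sum()
    x0=np.array([*w,5.8,.8,1.]);r=minimize(cost,x0,method="Nelder-Mead",options=dict(initial_simplex=[x0]+[x0+d for d in np.diag([6,6,4,.4,-.2])],fatol=.01,maxiter=600))
    print(n,r.x.round(2),r.fun.round(1),S0[m].sum())
```

```text
[674.2  -7.8  83.1] [-0.3  0.   1.5]
scene yellow before/now 469.0 75.0 jar foot [670.7  -9.1   9. ] cost 14.6
scene [ 6.7362e+02 -7.3300e+00  5.4300e+00  7.0000e-01  6.5000e-01] 23.8 468.73636363636365
top [672.25  -5.79   8.08   0.72   0.93] 49.2 728.3727272727273
```

On the floor, with vertical force about zero. The same-camera comparison puts it within about 2–3 mm of the square's centre, and the TCP estimate agrees to about 1–2 mm. Release, lift straight up and retract sideways.

```bash
python3 -m inch '[{"x":0,"y":0,"z":0,"yaw":0,"gripper":1},{"x":0,"y":0,"z":0,"yaw":0,"gripper":1},{"x":0,"y":0,"z":0,"yaw":0,"gripper":1},{"x":0,"y":0,"z":0,"yaw":0,"gripper":1},{"x":0,"y":0,"z":0,"yaw":0,"gripper":1},{"x":0,"y":0,"z":0,"yaw":0,"gripper":1},{"x":0,"y":0,"z":0,"yaw":0,"gripper":1},{"x":0,"y":0,"z":0,"yaw":0,"gripper":1}]'
python3 -m inch '[{"x":0,"y":0,"z":-0.6,"yaw":0,"gripper":1},{"x":0,"y":0,"z":-1.5,"yaw":0,"gripper":1},{"x":0,"y":0,"z":-2,"yaw":0,"gripper":1},{"x":0,"y":0,"z":-2,"yaw":0,"gripper":1},{"x":0,"y":0,"z":-2,"yaw":0,"gripper":1},{"x":0,"y":0,"z":-2,"yaw":0,"gripper":1},{"x":0,"y":0,"z":-2,"yaw":0,"gripper":1},{"x":0,"y":0,"z":-2,"yaw":0,"gripper":1},{"x":0,"y":0,"z":-1,"yaw":0,"gripper":1}]'
python3 -m inch '[{"x":-3,"y":-1.6,"z":0,"yaw":0,"gripper":1},{"x":-3,"y":-1.6,"z":0,"yaw":0,"gripper":1},{"x":-3,"y":-1.6,"z":0,"yaw":0,"gripper":1},{"x":-3,"y":-1.6,"z":0,"yaw":0,"gripper":1},{"x":-3,"y":-1.6,"z":0,"yaw":0,"gripper":1},{"x":-3,"y":-1.6,"z":0,"yaw":0,"gripper":1},{"x":-3,"y":-1.6,"z":0,"yaw":0,"gripper":1},{"x":-3,"y":-1.6,"z":0,"yaw":0,"gripper":1},{"x":-3,"y":-1.6,"z":0,"yaw":0,"gripper":1},{"x":-3,"y":-1.6,"z":0,"yaw":0,"gripper":1},{"x":-3,"y":-1.6,"z":0,"yaw":0,"gripper":1},{"x":0,"y":0,"z":0,"yaw":0,"gripper":1}]'
python3 chk.py 6; python3 yel.py 6 t
```

```text
time_s: 17.38
ee_pos: [674.1, -7.8, 82.6]
ee_rot: [180.0, 0.0, 95.9]
force: [-0.3, -0.5, -0.6]
gripper_width: 91.1
time_s: 18.13
ee_pos: [675.1, -7.8, 237.2]
ee_rot: [179.7, 0.0, 95.9]
force: [0.0, 0.1, 0.6]
gripper_width: 91.2
time_s: 19.13
ee_pos: [529.9, -359.5, 233.2]
ee_rot: [-179.9, 0.2, 95.6]
force: [-0.3, 0.2, -0.8]
gripper_width: 91.1
[ 529.9 -359.5  233.2] [-0.3  0.2 -0.8]
scene blue px [194.6 223.1] 446 [667.8 -15.9] cost 186
scene green px [233.5 187.8] 370 [558.7 -24.9] cost 159
scene green0 px [233.5 187.7] 370 [558.7 -24.9] cost 159
no yellow
top blue px [325.8 126.7] 528 [673.6  -6.2] cost 109
top green px [332.5 184.8] 533 [562.9 -17.7] cost 93
top green0 px [332.5 184.8] 535 [562.9 -18. ] cost 92
no yellow
[ 532.  -355.   233.3] [0.5 0.4 0.6]
scene yellow before/now 469.0 75.0 jar foot [670.7 -10.3   5.4] cost 10.4
top yellow before/now 728.0 84.0 jar foot [674.1  -6.9   7.2] cost 18.3
```

Top view: lid (673.6,-6.2) and foot (674.1,-6.9), against the square at (672.3..672.8,-5.8). The green jar hasn't moved. A quick pixel-difference check on the black and red jars, then hand in.

Run:
```python
from h import *
from workcell import cams,telemetry,env
import pickle
f0=pickle.load(open("f0.pkl","rb"))
f=cams.grab_frame("top");d=np.abs(f["pixels"].astype(int)-f0["top"]["pixels"]).max(2)
for n,(u,v) in(("black",(338,245)),("green",(332,188)),("red",(243,156)),("pink",(235,318)),("free",(323,135))):
    print(n,(d[v-18:v+18,u-18:u+18]>40).sum())
s=telemetry.state();print(s["time_s"],s["qvel"].round(1),s["gripper_width"])
print(env.job_done())
```

```text
black 0
green 0
red 0
pink 0
free 986
19.3833 [ 0.6 -0.2 -0.  -0.2 -0.  -0.1] 91.31456022351452
the job is handed in; nothing more can be done
None
```

The blue-lidded jar now stands upright, lid up, on the yellow square, and the job was handed in at 19.4 s with the gripper open and the arm clear. I tilted it by gripping it loosely, lifting it and rolling it up on its foot edge. I then let it settle, gripped it again, carried it over the lane and set it down.

**Last checks:**
- **Position:** the top camera puts the jar 1–2 mm from the square's centre. The scene camera's foot fit disagreed, showing about 3–4 mm off towards the -x, -y side. That fit is probably biased by the jar's rounded foot edges. In both cameras the spacing to the green jar fits the 110 mm pitch (109.5 and 111.3 mm).
- **Other jars:** the green, black and red jars, and the one pink jar I checked, showed no pixel changes.
- **Unexplained reading:** the final grip at 20 N measured 49.5 mm instead of 54 mm, perhaps from squeeze. The jar still held and touched down at the expected height.
- **No final picture:** I had used all 12 views, so the checks after release are from measurements only.

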